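Open the bone cradle by one hole and hold its lock pin home

ROBOT

A 6-joint arm with a two-finger parallel gripper is mounted at the origin on the work surface. World frame = base frame: x ahead of the robot, y to its left, z up, the work surface at z = 0. Lengths are in m, angles in rad, forces in N, time in s.
With the tool pointing down it reaches from about 0.3 to 0.875 m from the base axis. Payload 6.4 kg.
Tool frame: the origin (TCP) lies on the centre line of the jaws, within the pads' length; the fingertips stand 8 mm ahead of it and the grasp point (between the pads) lies 11 mm behind it; z points along the fingers, y is the line along which they close (so a half turn about z gives the same grasp; the last joint's range is limited). The gripper opens to 85 mm and grips with 20 to 120 N. Pads are 22 mm wide; open, the fingers measure 114 mm over their backs; the gripper's body (76 mm by 85 mm) begins 54 mm behind the grasp point. The pads swing forward as they close: fully open they stand 13 mm farther back than shut.
Start: joints at [1.117, 0.181, 1.607, -0, 1.354, -0.206], TCP at [0.141, 0.557, 0.2] pointing down, gripper open.
Joint ranges: [-2.99, 2.99], [-0.89, 2.07], [0.3, 2.58], [-1.14, 4.28], [0, 2.63], [-3.12, 3.12]. Speed limits (rad/s): [2.57, 2.57, 3.01, 3.14, 3.14, 3.14].

INTERFACE

Orientations are given as a 3x3 rotation matrix whose columns are the frame's x, y, z axes.
In Python, from cell import robot gives the robot as it stands.
- The arm moves only by the shell command python3 -m jog 'ROWS' [FORCE]. ROWS is JSON, a list that holds one entry, the list of rows, each a list of 5 numbers: the finger opening in mm, from 0 to 85.4, then the shift along the tool's x, y, z in units of 40 mm (1.0 is 40 mm), then the turn about the tool's z in units of 5 degrees (1.0 is 5 degrees). In form: [[[fingers, tx, ty, tz, twist], ...]]. A call has 1 to 12 rows; each row is the pose to reach, as a shift and turn from the pose commanded when the call began, along the tool's axes at that moment; what a row does not reach only later rows make up. A row lasts 1/10 s, in which the tool goes at most 50 mm and 8.59 degrees, less where a joint would pass 70% of its speed; a pose out of reach is approached as far as the arm can. A call with a gripper value outside its range is refused whole. The fingers move at their own pace and stop on an object; FORCE is the grip in N (left out, the last holds). Time passes only in rows, so rows that repeat a pose let the fingers close. It gives the time, the measured TCP pose, the force, the opening and the grip force at its end, in the units of the state.
- robot.observe(): the state, without advancing time (a new reading comes with each control period).
- robot.snapshot(name): name is "scene" or "side" or "wrist"; returns the picture (400x640x3 uint8, red, green, blue); there is no depth.
- robot.camera_model(name): a dict with "mtx" (3x3 intrinsics, pixels), "distortion" ([k1, k2, p1, p2, k3] as OpenCV has them; the pictures are not rectified), "rvec" (rotation vector, rad) and "tvec" (3), from world to camera coordinates, as OpenCV has them; the wrist camera has in their place "tool_from_camera" (4x4, takes a point from camera to tool coordinates, whose origin is the TCP and whose axes are the flange's). Camera axes: x right, y down, z forward; pixel columns grow to the right and rows downward; lengths in m; the calibration is good to about 2 mm. A picture is of the moment at which its call begins: read the wrist's pose just before it. camera_model takes no time and is no camera call.
- robot.job_done(): hands the job in; it is judged then, once.
The state is a dict: "t": time; "joints": joint angles; "qd": joint speeds; "tau": joint torques, N m; "position": TCP position; "orientation": TCP orientation; "wrist_force": force on the tool from outside, world axes, zero at the start; "wrist_torque": the same for the moment, N m; "grip_width": finger opening in m; "finger_force": force on a finger pad.
Only numpy, scipy, OpenCV 4.12 (cv2) and the standard library are available. Lean on these libraries where they do the work, as an engineer would, in place of code of your own. Each camera call takes 0.05 s, during which the arm holds its last target. There are 200 camera calls.

TASK

Make the bone cradle ready for a longer bone: set the green-tagged support head flat down in the white-walled square nest on the cradle's sliding section, put the red-tagged head flat in the dark reject tray, and let go of both. Then pull up the yellow lock knob, slide the section one hole along, away from the cradle's fixed rest, and push the knob all the way down so that the pin is fully home in that next hole; its tired spring lifts it a little again when let go, so finish while you still hold the knob down, and do not let go. Leave the jar, the brush and the rock fragment where they are.

Things in the scene. Friction and masses are not known exactly. Their poses are not given: they have to be found in the camera images.
- cradle: Bone cradle, fixed to the bench. Origin on the bench, z up. Blue base plate 100 (x) x 340 (y) x 10 mm, y from -190 to +150; on it an aluminium rail along y, 36 mm wide, top at z = 40, with five 13 mm square holes 40 mm apart. Fixed rest (grey and aluminium, black cap, 96 mm high) at y = -160. A grey sliding section straddles the rail and carries knob and nest.
- section (a joint): Travel of the sliding section along the cradle's +y (away from the fixed rest), m: 0 with the pin in its present hole, 0.040 centred on the next hole, 0.080 on the one after; stops at -0.045 and 0.085. Friction about 2 N. Unless the pin is clear of the rail it blocks the section (2.5 mm of play each way).
- plunger (a joint): Height of the lock pin and knob, m: 0 fully home (hard stop, pin 14 mm deep), about 0.004 where the spring leaves it untouched (still locking), clear of the rail from 0.014, hard stop at 0.024. Spring 600 N/m: about 2.5 N down holds it home, 6 to 12 N up holds it clear. Let go between holes, its round tip rides on the rail and drops into the next hole met.
- knob: Yellow round knob on the lock pin: 28 mm diameter, 22 mm high, origin at the centre of its underside (78 mm above the bench when home), axes as the cradle's; moves with section and plunger. Below it a thin stem and a 26 mm steel boss, top at 64 mm; the section's flat top is at 50 mm. Free room on both sides across the rail (cradle x); the nest's centre lies 85 mm away towards -y.
- nest (a point): Centre of the floor of the nest on the sliding section, 50 mm above the bench, axes as the cradle's: a square pocket 52 x 52 mm inside, with white walls 5 mm thick and 10 mm high, its sides parallel to the cradle's x and y.
- next_hole (a point): Mouth of the next hole in the rail top (40 mm above the bench), where the pin must end; fixed to the cradle at y = 70 mm; axes as the cradle's.
- head_green: The good support head, with a green tag on top and a green band round its foot, loose, 110 to 230 g: square foot 46 x 46 x 14 mm, on it a square aluminium pillar 32 x 32 mm up to 50 mm, then the tag plate 30 x 30 x 4 mm; 54 mm high in all. Origin at the centre of its underside, z up, x and y along the sides of foot and pillar.
- head_red: The rejected support head: the same as the green one but with a red tag and a red band. The two may stand in each other's place.
- tray_floor (a point): Centre of the inner floor of the dark steel reject tray, fixed, 5 mm above the bench, x and y along its sides: 82 x 82 mm inside, 92 x 92 mm outside, walls 5 mm thick, rim 18 mm above the bench.
- jar: A closed jar, 44 mm in diameter, 65 mm high, origin at the centre of its underside, a bystander; leave it where it is
- brush: A brush 160 mm long lying on the bench, low, a bystander; leave it where it is
- fragment: A brown rock fragment, 60 mm across, 34 mm high, origin at the centre of its underside, a bystander; leave it where it is
Mind the look-alikes: they are no part of the job. There is more than one size of the head_red; the job needs the largest. There is more than one size of the part that bears tray_floor; the job needs the smallest.

How it is judged:
By the outcome, as a careful person would: the job done as asked, in the order asked, and still so for the second after the job is handed in, while the arm keeps its last pose, push and grip.
It also fails if it takes over 64 s, if anything falls off the work surface, if the arm or the gripper's body presses on something with over 40 N, if the wrist force passes 120 N, or if a joint passes its speed limit or range.

## Working session

There is one attempt and no reset: what is moved stays moved. The work goes in short steps, Python scripts to look and compute and a shell command to move; the robot and the scene stay as the last step left them, time stands still between calls to the robot, and variables do not carry over. Pictures are saved under pics/ and viewed, at most 10 in all, crops included, and the job is handed in when it is done.

```bash
mkdir -p pics; ls; python3 - <<'E'
from cell import robot
import cv2
s=robot.observe(); print(s['t'],s['position'],s['orientation'],s['grip_width'])
for n in ("scene","side"):
    im=robot.snapshot(n); cv2.imwrite(f'pics/{n}0.png',cv2.cvtColor(im,cv2.COLOR_RGB2BGR))
im=robot.snapshot("wrist"); cv2.imwrite('pics/wrist0.png',cv2.cvtColor(im,cv2.COLOR_RGB2BGR))
for n in ("scene","side","wrist"): print(robot.camera_model(n))
E
```

```text
pics
0.0 [0.14073734 0.55686135 0.19897289] [[-9.69451500e-01  2.45281877e-01 -7.68611399e-04]
 [ 2.45282839e-01  9.69450186e-01 -1.63290083e-03]
 [ 3.44609483e-04 -1.77154534e-03 -9.99998371e-01]] 0.08547322591845592
{'mtx': array([[490.78692257,   0.        , 319.05495272],
       [  0.        , 490.78692257, 204.06339528],
       [  0.        ,   0.        ,   1.        ]]), 'distortion': array([-0.05935309,  0.        ,  0.        ,  0.        ,  0.        ]), 'rvec': array([ 1.80522885,  2.02392289, -0.58950697]), 'tvec': array([ 0.03423635, -0.43151514,  1.58185251])}
{'mtx': array([[438.31283285,   0.        , 318.88979399],
       [  0.        , 438.31283285, 196.18660897],
       [  0.        ,   0.        ,   1.        ]]), 'distortion': array([-0.04039388,  0.        ,  0.        ,  0.        ,  0.        ]), 'rvec': array([ 0.19402381, -2.84836253,  1.23249188]), 'tvec': array([0.53989714, 0.10348532, 0.94877558])}
{'mtx': array([[344.65119183,   0.        , 320.96928042],
       [  0.        , 344.65119183, 202.36905838],
       [  0.        ,   0.        ,   1.        ]]), 'distortion': array([0.02068925, 0.        , 0.        , 0.        , 0.        ]), 'tool_from_camera': array([[ 2.98122777e-04, -9.65595721e-01, -2.60047717e-01,
         6.50580277e-02],
       [ 9.99999372e-01,  6.94187153e-06,  1.12063875e-03,
         1.00458909e-03],
       [-1.08027876e-03, -2.60047887e-01,  9.65595117e-01,
        -1.72813808e-01],
       [ 0.00000000e+00,  0.00000000e+00,  0.00000000e+00,
         1.00000000e+00]])}
```

View pics/scene0.png

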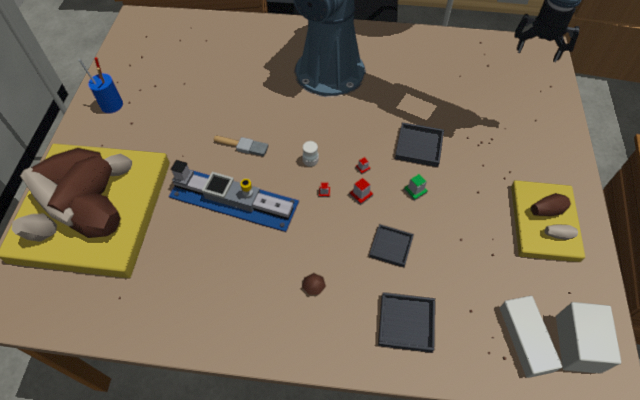

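View pics/side0.png

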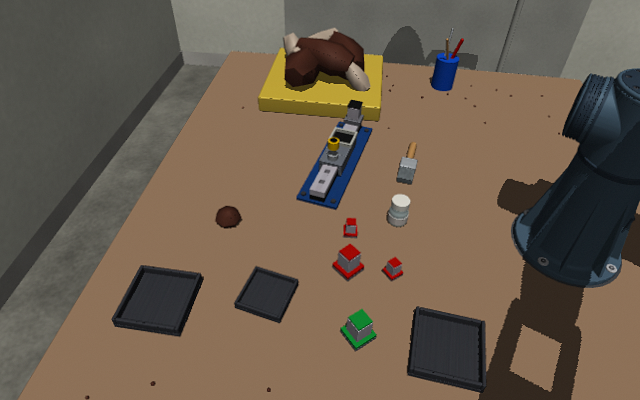

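Candidates in the scene image:
- **Red heads:** (364,164), (325,189) and (362,189). The last is the largest, the same size as the green head at (418,187).
- **Trays:** (418,145), (391,245) and (407,322). The one at (391,245) is the smallest.
- **Cradle:** knob at (246,186), nest at (218,184), fixed rest at (180,170).

Next I'll fit the given dimensions to the colour outlines in both views, and confirm in an enlarged crop.

```bash
cat > h.py <<'E'
from cell import robot
import cv2, numpy as np
from scipy.optimize import minimize
def cam(n,st=None):
    m=robot.camera_model(n); K=m['mtx'];D=m['distortion']
    if 'rvec' in m: return K,D,m['rvec'],m['tvec']
    T=np.eye(4);T[:3,:3]=st['orientation'];T[:3,3]=st['position']
    W=np.linalg.inv(T@m['tool_from_camera']); return K,D,cv2.Rodrigues(W[:3,:3])[0],W[:3,3]
def proj(P,c): return cv2.projectPoints(np.asarray(P,float).reshape(-1,1,3),c[2],c[3],c[0],c[1])[0].reshape(-1,2)
def back(uv,z,c):
    p=cv2.undistortPoints(np.array([[uv]],float),c[0],c[1])[0,0]; R=cv2.Rodrigues(np.asarray(c[2]))[0]
    d=R.T@np.array([p[0],p[1],1]); o=-R.T@np.asarray(c[3]).ravel(); return o+d*(z-o[2])/d[2]
def box(a,b,z0,z1): return [(sx*a/2,sy*b/2,z) for sx in(-1,1) for sy in(-1,1) for z in(z0,z1)]
def cyl(r,z0,z1): return [(r*np.cos(t),r*np.sin(t),z) for t in np.linspace(0,6.28,24) for z in (z0,z1)]
HEAD=np.array(box(.046,.046,0,.014)+box(.030,.030,.05,.054)); TRAY=np.array(box(.092,.092,0,.018)); KNOB=np.array(cyl(.014,0,.022))
PLATE=np.array(box(.1,.34,0,.01))-[0,.02,0]; JAR=np.array(cyl(.022,0,.065))
def place(M,q,z=0):
    c,s=np.cos(q[2]),np.sin(q[2]); return M@np.array([[c,s,0],[-s,c,0],[0,0,1]])+[q[0],q[1],z]
def mask(im,col):
    h,s,v=[a.astype(int) for a in cv2.split(cv2.cvtColor(im,cv2.COLOR_RGB2HSV))]
    m={'g':(h>45)&(h<75)&(s>130)&(v>50),'r':((h<6)|(h>174))&(s>170)&(v>70),'y':(h>20)&(h<33)&(s>150)&(v>90),
       'b':(h>100)&(h<118)&(s>140)&(v>50),'k':(v<75)&(s<110)}[col]
    return m.astype(np.uint8)
def hullof(im,col,uv,r=8,area=6):
    m=mask(im,col); w=cv2.morphologyEx(m,cv2.MORPH_CLOSE,np.ones((r,r)))
    n,l,st,ce=cv2.connectedComponentsWithStats(w)
    ok=[i for i in range(1,n) if st[i,4]>=area]
    i=min(ok,key=lambda i:np.min(np.hypot(*(np.argwhere(l==i)-[uv[1],uv[0]]).T)))
    ys,xs=np.nonzero((l==i)&(m>0)); P=np.c_[xs,ys].astype(np.float32)
    return cv2.convexHull(np.vstack([P+d for d in([-.5,-.5],[.5,-.5],[-.5,.5],[.5,.5])]).astype(np.float32))
def fit(M,hulls,cams,q0,z=0,yaw=True):
    def f(q):
        e=0; q=np.r_[q[:2],q[2]*10 if yaw else q0[2]]
        for H,c in zip(hulls,cams):
            B=cv2.convexHull(proj(place(M,q,z),c).astype(np.float32)); a,b=cv2.contourArea(H),cv2.contourArea(B)
            i=cv2.intersectConvexConvex(H,B)[0]; e+=1-i/(a+b-i+1e-9)
        return e/len(hulls)
    best=None
    for dy in ((-.5,0,.5) if yaw else (0,)):
        x0=[q0[0],q0[1],(q0[2]+dy)/10]
        r=minimize(f,x0,method='Nelder-Mead',options=dict(initial_simplex=np.array([x0]+[np.array(x0)+d for d in ([.01,0,0],[0,.01,0],[0,0,.02])]),xatol=1e-5,fatol=1e-5,maxiter=400))
        if best is None or r.fun<best.fun: best=r
    q=best.x.copy(); q[2]=q[2]*10 if yaw else q0[2]; return q,best.fun
E
cat > a.py <<'E'
from h import *
ims={n:cv2.cvtColor(cv2.imread(f'pics/{n}0.png'),cv2.COLOR_BGR2RGB) for n in('scene','side')}
C={n:cam(n) for n in ims}
J=[('green',HEAD,'g',(418,187),(360,328),0),('red',HEAD,'r',(362,189),(349,262),0),('redB',HEAD,'r',(364,164),(394,268),0),('redC',HEAD,'r',(325,189),(351,227),0),
('tray',TRAY,'k',(391,245),(267,293),0),('trayB',TRAY,'k',(418,145),(447,347),0),('knob',KNOB,'y',(246,186),(334,144),.082),('plate',PLATE,'b',(260,210),(320,190),0)]
vis={n:ims[n].copy() for n in ims}
for k,M,col,a,b,z in J:
    q0=np.r_[back(a,z+.02,C['scene'])[:2],-1.3 if k=='plate' else .3]
    if k=='plate': q0[:2]=back((235,197),0,C['scene'])[:2]
    H=[hullof(ims['scene'],col,a),hullof(ims['side'],col,b)]
    cs=[C['scene'],C['side']]
    q,e=fit(M,H,cs,q0,z,k!='knob'); qs=[fit(M,[H[i]],[cs[i]],q,z,k!='knob')[0] for i in(0,1)]
    print(k,q.round(4),round(e,3),'single:',*[x.round(4) for x in qs],'diam px',[round(float(np.sqrt(cv2.contourArea(h))),1) for h in H])
    for n in ims:
        cv2.polylines(vis[n],[np.round(cv2.convexHull(proj(place(M,q,z),C[n]).astype(np.float32))).astype(int)],True,(255,0,255),1)
a=cv2.resize(vis['scene'][130:275,160:450],(800,400),interpolation=cv2.INTER_NEAREST)
cv2.imwrite('pics/c1.png',cv2.cvtColor(a,cv2.COLOR_RGB2BGR))
b=cv2.resize(vis['side'][90:390,200:500],(600,600),interpolation=cv2.INTER_NEAREST)
cv2.imwrite('pics/c2.png',cv2.cvtColor(b,cv2.COLOR_RGB2BGR))
E
python3 a.py
```

```text
green [0.4382 0.2789 0.8372] 0.149 single: [0.4394 0.2801 1.0149] [0.4382 0.2788 0.8253] diam px [18.3, 29.5]
red [ 0.465   0.1326 -0.7208] 0.292 single: [ 0.4617  0.134  -0.7152] [ 0.4674  0.1318 -0.512 ] diam px [25.4, 25.8]
redB [ 0.3894  0.1398 -0.3627] 0.668 single: [ 0.4617  0.134  -0.7152] [ 0.3807  0.1234 -0.1196] diam px [25.4, 16.9]
redC [0.4625 0.0263 0.0217] 0.69 single: [0.4596 0.0244 0.1086] [ 0.479   0.0233 -0.0228] diam px [10.3, 14.3]
tray [0.616  0.2207 1.3504] 0.061 single: [0.6183 0.2196 1.3565] [0.6153 0.2213 1.3614] diam px [35.7, 47.6]
trayB [0.2033 0.3186 0.119 ] 0.954 single: [0.2899 0.327  0.5768] [0.1849 0.3164 0.118 ] diam px [197.2, 219.6]
knob [ 0.5313 -0.157   0.3   ] 0.266 single: [ 0.5293 -0.1579  0.3   ] [ 0.5315 -0.1571  0.3   ] diam px [9.6, 10.9]
plate [ 0.5241 -0.1877 -0.2055] 0.248 single: [ 0.5241 -0.1877 -0.206 ] [ 0.5246 -0.1885 -0.1973] diam px [55.0, 51.9]
```

View pics/c1.png

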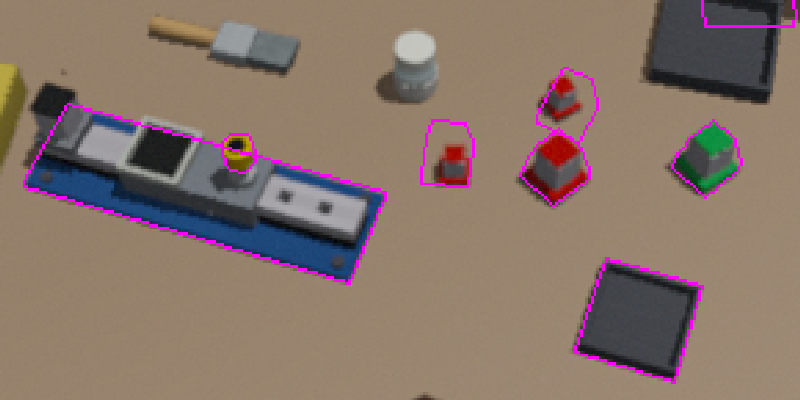

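View pics/c2.png

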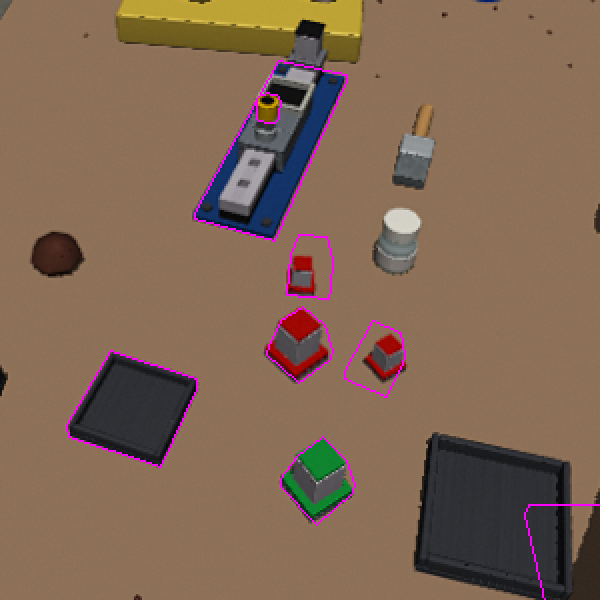

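The overlays sit on the blue plate, the smallest tray, the green head and the largest red head (crop 555,165). The other two reds are clearly about half that size. The knob predicted from the plate, (0.530,-0.158), matches its direct fit, (0.531,-0.157). I'll move above the green head and refine with the wrist camera.

```bash
python3 -m jog '[[[85,-8.92,-4.91,1.7,5.6],[85,-8.92,-4.91,1.7,5.6],[85,-8.92,-4.91,1.7,5.6],[85,-8.92,-4.91,1.7,5.6],[85,-8.92,-4.91,1.7,5.6],[85,-8.92,-4.91,1.7,5.6],[85,-8.92,-4.91,1.7,5.6],[85,-8.92,-4.91,1.7,5.6],[85,-8.92,-4.91,1.7,5.6],[85,-8.92,-4.91,1.7,5.6],[85,-8.92,-4.91,1.7,5.6],[85,-8.92,-4.91,1.7,5.6]]]' 40
cat > w.py <<'E'
from h import *
import sys
def delta(p,yaw,st=None):
    """shift to world TCP p and closing-axis yaw (mod pi), in jog units"""
    st=st or robot.observe(); R=np.array(st['orientation'])
    d=R.T@(np.array(p)-st['position']); t=np.arctan2(R[1,1],R[0,1])
    dy=(yaw-t+np.pi/2)%np.pi-np.pi/2
    return 'units',(d/.04).round(3),'twist',round(-np.degrees(dy)/5,2),'rows>',round(float(np.linalg.norm(d)/.05),1),'t',st['t'],'j6',round(st['joints'][5],2)
def look(name,M,col,q0,z=0,yaw=True):
    st=robot.observe(); im=robot.snapshot('wrist'); c=cam('wrist',st)
    uv=proj([[q0[0],q0[1],z+M[:,2].mean()]],c)[0]
    H=hullof(im,col,uv,15,40); q,e=fit(M,[H],[c],q0,z,yaw)
    v=im.copy(); cv2.polylines(v,[np.round(cv2.convexHull(proj(place(M,q,z),c).astype(np.float32))).astype(int)],True,(255,0,255),1)
    cv2.imwrite(f'pics/{name}.png',cv2.cvtColor(v,cv2.COLOR_RGB2BGR)); return q,e
E
python3 - <<'E'
from w import *
q,e=look('w1',HEAD,'g',[.4385,.279,.83]); print(q,e)
print(*delta([q[0],q[1],.028],q[2]))
E
```

```text
t: 1.35
position: [0.4376, 0.2808, 0.1321]
orientation: [[-0.742, 0.67, -0.0], [0.67, 0.742, 0.0], [0.0, 0.0, -1.0]]
wrist_force: [-0.4, 0.5, -1.3]
grip_width: 0.0849
finger_force: 0.0
[0.43984299 0.28003337 0.7163621 ] 0.026159959371055752
units [-0.055  0.02   2.603] twist 1.38 rows> 2.1 t 1.4 j6 -0.49
```

View pics/w1.png

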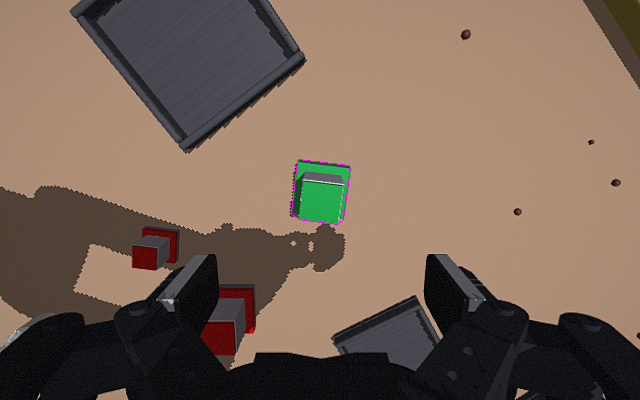

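The magenta fit wraps the green head (325,190) with an error of 0.026. The jaws straddle it, so I'll descend and grip.

```bash
python3 -m jog '[[[85,-0.055,0.02,0,1.38],[85,-0.055,0.02,1.3,1.38],[85,-0.055,0.02,2.6,1.38],[85,-0.055,0.02,2.6,1.38],[85,-0.055,0.02,2.6,1.38],[20,-0.055,0.02,2.6,1.38],[20,-0.055,0.02,2.6,1.38],[20,-0.055,0.02,2.6,1.38],[20,-0.055,0.02,2.6,1.38],[20,-0.055,0.02,2.6,1.38],[20,-0.055,0.02,2.6,1.38]]]' 50
python3 -m jog '[[[20,0,0,-0.6,0],[20,0,0,-2.4,0],[20,0,0,-3.5,0],[20,0,0,-3.5,0],[20,0,0,-3.5,0]]]'
python3 - <<'E'
from w import *
o=np.array([.5241,-.1877]);y=-.2055
n=o+np.array([-np.sin(y),np.cos(y)])*-.055
print(n,robot.observe()['grip_width']); print(*delta([n[0],n[1],.19],y))
E
```

```text
t: 2.5
position: [0.4411, 0.2787, 0.0281]
orientation: [[-0.655, 0.756, 0.0], [0.756, 0.655, 0.0], [-0.0, 0.0, -1.0]]
wrist_force: [0.9, -0.7, 0.2]
grip_width: 0.02
finger_force: 0.0
t: 3.0
position: [0.4432, 0.2795, 0.1715]
orientation: [[-0.655, 0.756, 0.007], [0.756, 0.655, 0.002], [-0.003, 0.007, -1.0]]
wrist_force: [0.4, -0.1, 0.1]
grip_width: 0.0203
finger_force: 0.0
[ 0.51287688 -0.24154275] 0.02032358142480171
units [-10.987  -7.21   -0.481] twist 10.54 rows> 10.5 t 3.0 j6 -0.38
```

The jaws closed to 20 mm with no force, so they missed. Looking again.

```bash
python3 - <<'E'
from w import *
w=robot.snapshot('wrist'); s=robot.snapshot('side'); sc=robot.snapshot('scene')
a=np.vstack([cv2.resize(w,(480,300)),cv2.resize(s[200:400,240:560],(480,300),interpolation=cv2.INTER_NEAREST)])
cv2.imwrite('pics/m1.png',cv2.cvtColor(a,cv2.COLOR_RGB2BGR))
cv2.imwrite('pics/m1s.png',cv2.cvtColor(sc,cv2.COLOR_RGB2BGR))
E
```

```text
(no output)
```

View pics/m1.png

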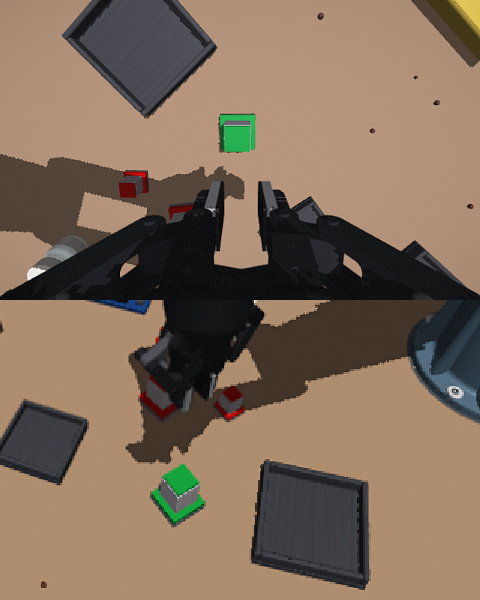

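```bash
python3 - <<'E'
from w import *
st=robot.observe(); R=np.array(st['orientation']); p=np.array(st['position'])
for n in('side','scene','wrist'):
    c=cam(n,st); print(n,proj([p+R@[0,0,.008],p,p+R@[0,.03,0],p-R@[0,.03,0],p-[0,0,p[2]]],c).round().tolist())
print(st['joints'],st['grip_width'])
w=cv2.cvtColor(cv2.imread('pics/side0.png'),cv2.COLOR_BGR2RGB)
from h import *
st2=robot.observe(); im=robot.snapshot('wrist'); c=cam('wrist',st2)
print(fit(HEAD,[hullof(im,'g',(316,177),15,40)],[c],[.44,.28,.72]))
sd=robot.snapshot('side');sc=robot.snapshot('scene')
for n,i,uv in(('side',sd,(360,328)),('scene',sc,(418,187))): print(n,fit(HEAD,[hullof(i,'g',uv)],[cam(n)],[.44,.28,.72]))
E
```

```text
side [[365.0, 282.0], [366.0, 279.0], [350.0, 288.0], [381.0, 270.0], [357.0, 334.0]]
scene [[425.0, 155.0], [425.0, 153.0], [434.0, 161.0], [417.0, 145.0], [415.0, 191.0]]
wrist [[319.0, 232.0], [319.0, 237.0], [375.0, 237.0], [262.0, 237.0], [320.0, 178.0]]
[ 3.35702023e-01  9.44626825e-02  1.77507710e+00  1.93969671e-05
  1.27481608e+00 -3.78066405e-01] 0.019817943712356817
(array([0.43990453, 0.28031066, 0.71400389]), np.float64(0.03378880051059341))
side (array([0.43821229, 0.27878797, 0.82363934]), np.float64(0.09255802943492919))
scene (array([0.43936742, 0.2800922 , 1.01505796]), np.float64(0.17518787826957882))
```

```bash
python3 - <<'E'
from w import *
print(*delta([.4400,.2803,.028],.714))
E
```

```text
units [0.031 0.052 3.447] twist -0.0 rows> 2.8 t 3.3 j6 -0.38
```

```bash
python3 -m jog '[[[85,0.03,0.05,0,0],[85,0.03,0.05,0,0],[85,0.03,0.05,0,0],[85,0.03,0.05,0,0],[85,0.03,0.05,0,0],[85,0.03,0.05,1.2,0],[85,0.03,0.05,2.4,0],[85,0.03,0.05,3.45,0],[85,0.03,0.05,3.45,0],[85,0.03,0.05,3.45,0],[85,0.03,0.05,3.45,0]]]'
python3 - <<'E'
from w import *
w=robot.snapshot('wrist'); s=robot.snapshot('side')
a=np.vstack([cv2.resize(w,(480,300)),cv2.resize(s[240:390,280:520],(480,300),interpolation=cv2.INTER_NEAREST)])
cv2.imwrite('pics/m2.png',cv2.cvtColor(a,cv2.COLOR_RGB2BGR))
E
python3 -m jog '[[[40,0,0,0,0],[40,0,0,0,0],[40,0,0,0,0],[40,0,0,0,0]]]'
python3 -m jog '[[[24,0,0,0,0],[24,0,0,0,0],[24,0,0,0,0],[24,0,0,0,0]]]'
```

```text
t: 4.4
position: [0.4439, 0.2817, 0.0326]
orientation: [[-0.655, 0.756, 0.004], [0.756, 0.655, 0.002], [-0.002, 0.004, -1.0]]
wrist_force: [0.3, -0.4, -0.6]
grip_width: 0.0853
finger_force: 0.0
t: 4.9
position: [0.4417, 0.2809, 0.0301]
orientation: [[-0.655, 0.756, 0.0], [0.756, 0.655, 0.0], [-0.0, 0.0, -1.0]]
wrist_force: [0.4, -0.2, -0.1]
grip_width: 0.0402
finger_force: 0.0
t: 5.3
position: [0.4416, 0.2809, 0.0298]
orientation: [[-0.655, 0.756, -0.0], [0.756, 0.655, -0.0], [0.0, -0.0, -1.0]]
wrist_force: [0.3, 0.7, 0.1]
grip_width: 0.0238
finger_force: 0.0
```

View pics/m2.png

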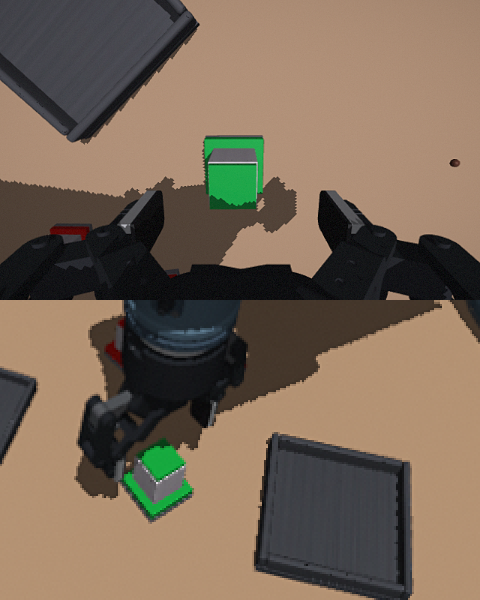

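The fingers are behind the head along tool −x, at composite pixels (115,470) and (205,410), although the reported TCP is over it. I'll measure the actual fingertip offset.

```bash
python3 - <<'E'
from w import *
c=cam('side')
R=np.array([[-0.655,0.756,0],[0.756,0.655,0],[0,0,-1.]]);p=np.array([.4439,.2817,.0326])
for z in(.02,.035):
    for uv in((337,326),(382,293),(385,310),(339,335)):
        b=back(uv,z,c); print(z,uv,b.round(3),'tool',(R.T@(b-p)).round(3))
# wrist: project tool-frame pad points
m=robot.camera_model('wrist');T=np.linalg.inv(m['tool_from_camera'])
for x in(-.03,-.02,-.011,0,.011):
    P=[[x,s*.0425,z] for z in(-.005,-.03) for s in(-1,1)]
    print(x,cv2.projectPoints(np.array(P),cv2.Rodrigues(T[:3,:3])[0],T[:3,3],m['mtx'],m['distortion'])[0].reshape(-1,2).round().tolist())
E
```

```text
0.02 (337, 326) [0.477 0.278 0.02 ] tool [-0.024  0.023  0.013]
0.02 (382, 293) [0.4   0.198 0.02 ] tool [-0.035 -0.088  0.013]
0.02 (385, 310) [0.393 0.234 0.02 ] tool [-0.003 -0.07   0.013]
0.02 (339, 335) [0.472 0.295 0.02 ] tool [-0.008  0.03   0.013]
0.035 (337, 326) [0.477 0.287 0.035] tool [-0.017  0.028 -0.002]
0.035 (382, 293) [0.401 0.208 0.035] tool [-0.028 -0.08  -0.002]
0.035 (385, 310) [0.395 0.244 0.035] tool [ 0.003 -0.062 -0.002]
0.035 (339, 335) [0.472 0.304 0.035] tool [-0.002  0.035 -0.002]
-0.03 [[240.0, 293.0], [397.0, 293.0], [228.0, 320.0], [409.0, 320.0]]
-0.02 [[239.0, 276.0], [398.0, 276.0], [226.0, 301.0], [410.0, 301.0]]
-0.011 [[238.0, 260.0], [399.0, 260.0], [225.0, 284.0], [411.0, 283.0]]
0 [[237.0, 241.0], [400.0, 241.0], [223.0, 261.0], [413.0, 261.0]]
0.011 [[235.0, 221.0], [402.0, 221.0], [222.0, 238.0], [415.0, 238.0]]
```

```bash
python3 - <<'E'
from w import *
w=robot.snapshot('wrist'); s=robot.snapshot('side')
a=np.vstack([cv2.resize(w[150:400],(600,234)),cv2.resize(s[255:375,270:470],(600,360),interpolation=cv2.INTER_NEAREST)])
cv2.imwrite('pics/m3.png',cv2.cvtColor(a,cv2.COLOR_RGB2BGR)); print(robot.observe()['position'])
E
```

```text
[0.44161571 0.28084646 0.02983811]
```

View pics/m3.png

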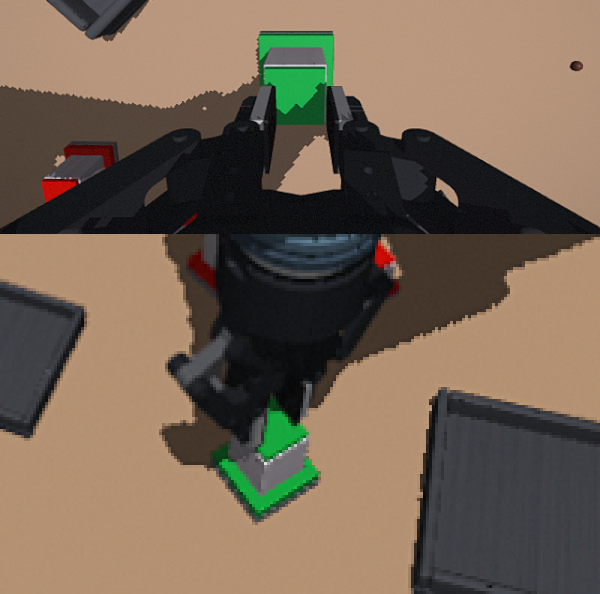

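In both pictures the finger gap appears about 40 mm nearer the camera than the stated geometry allows (24 mm spans 56 px, so depth is about 0.148 m against 0.19 m). So the real tips are about 38 mm behind where the reported TCP puts them, and the jaws closed above the head. I'll open and go 38 mm lower.

```bash
python3 -m jog '[[[85,0,-0.04,0,0],[85,0,-0.04,0,0],[85,0,-0.04,0,0],[85,0,-0.04,0,0],[85,0,-0.04,0,0],[85,0,-0.04,0.3,0],[85,0,-0.04,0.6,0],[85,0,-0.04,0.8,0],[85,0,-0.04,0.95,0],[85,0,-0.04,0.95,0],[85,0,-0.04,0.95,0],[85,0,-0.04,0.95,0]]]'
python3 -m jog '[[[22,0,0,0,0],[22,0,0,0,0],[22,0,0,0,0],[22,0,0,0,0],[22,0,0,0,0],[22,0,0,0,0],[22,0,0,0,0]]]' 50
```

```text
t: 6.6
position: [0.4408, 0.28, -0.0078]
orientation: [[-0.655, 0.756, 0.001], [0.756, 0.655, 0.0], [-0.0, 0.001, -1.0]]
wrist_force: [0.6, 0.1, 0.9]
grip_width: 0.0849
finger_force: 0.0
t: 7.3
position: [0.4408, 0.28, -0.0078]
orientation: [[-0.655, 0.756, 0.001], [0.756, 0.655, 0.0], [-0.0, 0.001, -1.0]]
wrist_force: [0.3, -0.1, 5.0]
grip_width: 0.0314
finger_force: 51.4
```

Gripped: 31.4 mm wide, 51 N. Lifting and working out the transport.

```bash
python3 -m jog '[[[22,0,0,-0.5,0],[22,0,0,-1.5,0],[22,0,0,-2.7,0],[22,0,0,-3.7,0],[22,0,0,-3.7,0],[22,0,0,-3.7,0]]]'
python3 - <<'E'
from w import *
o=np.array([.5241,-.1877]);y=-.2055
n=o+np.array([-np.sin(y),np.cos(y)])*-.055
print(n); print(*delta([n[0],n[1],.14],y)); print(*delta([n[0],n[1],.14],y+np.pi/2))
q,e=look('w2',HEAD,'g',[*robot.observe()['position'][:2],.714],.148); print(q,e)
E
```

```text
t: 7.9
position: [0.4406, 0.2799, 0.1403]
orientation: [[-0.655, 0.756, 0.001], [0.756, 0.655, 0.0], [-0.001, 0.001, -1.0]]
wrist_force: [0.3, 0.3, -1.8]
grip_width: 0.0309
finger_force: 50.8
[ 0.51287688 -0.24154275]
units [-1.1036e+01 -7.1710e+00  3.0000e-03] twist 10.54 rows> 10.5 t 7.9 j6 -0.38
units [-1.1036e+01 -7.1710e+00  3.0000e-03] twist -7.46 rows> 10.5 t 7.9 j6 -0.38
[0.44062293 0.28185253 0.7123731 ] 0.07581254450593444
```

```bash
python3 -m jog '[[[22,-11.04,-7.17,0,10.54],[22,-11.04,-7.17,0,10.54],[22,-11.04,-7.17,0,10.54],[22,-11.04,-7.17,0,10.54],[22,-11.04,-7.17,0,10.54],[22,-11.04,-7.17,0,10.54],[22,-11.04,-7.17,0,10.54],[22,-11.04,-7.17,0,10.54],[22,-11.04,-7.17,0,10.54],[22,-11.04,-7.17,0,10.54],[22,-11.04,-7.17,0,10.54],[22,-11.04,-7.17,0,10.54]]]'
python3 -m jog '[[[22,0,0,0,0],[22,0,0,0,0],[22,0,0,0,0]]]'
python3 - <<'E'
from w import *
y=-.2055
q,e=look('w3',KNOB,'y',[.530,-.158,y],.082,False); print('knob',q,e)
st=robot.observe(); print(st['position'],st['orientation'][:,1],st['t'])
im=cv2.cvtColor(cv2.imread('pics/w3.png'),cv2.COLOR_BGR2RGB);c=cam('wrist',st)
o=np.array([.5241,-.1877])
for P,z in((box(.1,.34,0,.01),-.0),):
    L=place(PLATE,[*o,y]); 
for a,b in([-.05,.15],[.05,.15]),([-.05,-.19],[-.05,.15]),([.05,-.19],[.05,.15]):
    pp=proj(place(np.array([[*a,.01],[*b,.01]]),[*o,y]),c).astype(int); cv2.line(im,tuple(map(int,pp[0])),tuple(map(int,pp[1])),(255,0,0),1)
for h in(.026,.031):
    Q=place(np.array([[sx*h,-.055+sy*h,.06] for sx,sy in((-1,-1),(1,-1),(1,1),(-1,1))]),[*o,y]); cv2.polylines(im,[proj(Q,c).round().astype(int)],True,(0,255,255),1)
qh,eh=fit(HEAD,[hullof(im,'g',proj([[*st['position'][:2],.15]],c)[0],15,40)],[c],[*st['position'][:2],y],.148); print('held',qh,eh)
cv2.imwrite('pics/w3b.png',cv2.cvtColor(im,cv2.COLOR_RGB2BGR))
E
```

```text
t: 9.15
position: [0.5114, -0.2448, 0.137]
orientation: [[0.209, 0.978, -0.003], [0.978, -0.209, 0.002], [0.001, -0.004, -1.0]]
wrist_force: [-0.8, -0.8, -1.4]
grip_width: 0.0314
finger_force: 50.7
t: 9.45
position: [0.5124, -0.24, 0.1391]
orientation: [[0.203, 0.979, -0.001], [0.979, -0.203, 0.001], [0.001, -0.001, -1.0]]
wrist_force: [-0.2, -0.2, -1.4]
grip_width: 0.0311
finger_force: 50.7
knob [ 0.5330846  -0.15698459 -0.2055    ] 0.06355111123588497
[ 0.51269618 -0.24027233  0.13952876] [ 9.79209169e-01 -2.02852001e-01 -6.85369871e-04] 9.5
held [ 0.51405549 -0.23762465 -0.20414898] 0.08553027937349456
```

View pics/w3b.png

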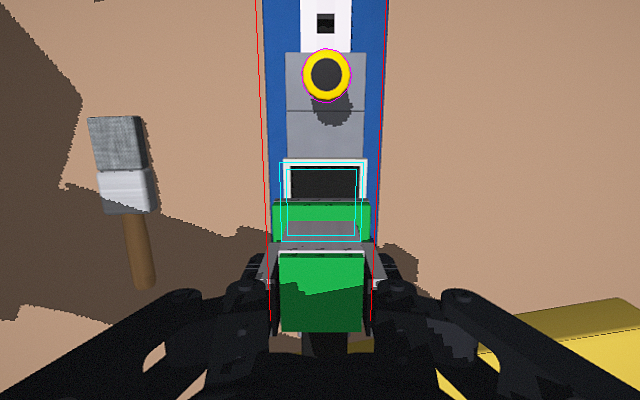

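The picture shows the knob fit at (327,75) spot on. The real nest, with inner edges at x=289..360, lies about 3 px to the right of my cyan prediction. I'll refine yaw and centreline from the blue edges.

```bash
python3 - <<'E'
from w import *
st=robot.observe(); c=cam('wrist',st); im=robot.snapshot('wrist'); m=mask(im,'b')
E=[[],[]]
for r in range(5,195,5):
    x=np.nonzero(m[r,200:450])[0]+200
    if len(x)>8: E[0].append(back((x.min()-.5,r),.01,c)[:2]);E[1].append(back((x.max()+.5,r),.01,c)[:2])
y=-.2055
for e in E:
    e=np.array(e); v=cv2.fitLine(e.astype(np.float32),cv2.DIST_HUBER,0,.01,.01).ravel(); v[:2]*=np.sign(v[1]); print('edge yaw',-np.arctan2(v[0],v[1]), 'cradle x of mid', (np.median(e,0)-[.5241,-.1877])@[np.cos(y),np.sin(y)])
print(im[175,275:375].sum(1)//3); print(im[150:200:2,325].sum(1)//3)
o=np.array([.5241,-.1877])
print(proj(place(np.array([[-.026,-.029,.06],[.026,-.029,.06],[0,-.029,.06],[0,-.024,.06]]),[*o,y]),c).round(1).tolist())
E
```

```text
edge yaw -0.20250888 cradle x of mid -0.04637644540857346
edge yaw -0.20744224 cradle x of mid 0.05165819353857744
[ 97  99 100  98  96  97  90 105 201 233 227 226 225 236 189  74  18  12
  30  35  35  37  37  35  38  33  39  33  33  32  37  36  38  36  37  33
  35  37  36  36  41  37  37  33  39  39  30  34  36  30  36  33  34  35
  30  36  29  34  33  37  33  35  38  35  36  39  35  38  35  30  38  33
  39  37  37  37  38  36  37  40  38  31  36  41 189 238 227 223 225 230
 222 161  87  94  97  98  99  97  99  99]
[147 149 146 149 126 228 226 233   0  35  33  36  33  33  34  35  36  34
  35  37  33  32  37  33  68]
[[285.5, 168.6], [356.0, 168.7], [320.7, 168.7], [320.8, 161.9]]
```

```bash
python3 - <<'E'
from w import *
print(*delta([.5155,-.2413,.043],-.205)); print(robot.observe()['position'])
E
```

```text
units [-0.007  0.07   2.42 ] twist 0.01 rows> 1.9 t 9.55 j6 -0.44
[ 0.51285228 -0.24048331  0.13978613]
```

```bash
python3 -m jog '[[[22,0.02,0.065,0,0],[22,0.02,0.065,0.7,0],[22,0.02,0.065,1.4,0],[22,0.02,0.065,1.9,0],[22,0.02,0.065,1.9,0],[22,0.02,0.065,1.9,0],[22,0.02,0.065,1.9,0],[22,0.02,0.065,1.9,0]]]'
```

```text
t: 10.35
position: [0.5166, -0.2422, 0.0656]
orientation: [[0.204, 0.979, 0.002], [0.979, -0.204, -0.002], [-0.001, 0.003, -1.0]]
wrist_force: [-0.7, -0.1, -1.5]
grip_width: 0.0309
finger_force: 50.7
```

```bash
python3 -m jog '[[[22,0,0,0,0],[22,0,0,0,0],[22,0,0,0.1,0],[22,0,0,0.2,0],[22,0,0,0.3,0],[22,0,0,0.4,0],[22,0,0,0.4,0],[22,0,0,0.4,0]]]'
```

```text
t: 11.15
position: [0.5154, -0.2414, 0.0476]
orientation: [[0.204, 0.979, -0.0], [0.979, -0.204, 0.0], [0.0, -0.0, -1.0]]
wrist_force: [-1.0, 0.2, -1.2]
grip_width: 0.0313
finger_force: 50.7
```

```bash
python3 -m jog '[[[22,0,0,0.04,0],[22,0,0,0.08,0],[22,0,0,0.12,0],[22,0,0,0.12,0],[22,0,0,0.12,0]]]'
```

```text
t: 11.65
position: [0.5155, -0.2415, 0.043]
orientation: [[0.204, 0.979, -0.0], [0.979, -0.204, 0.0], [-0.0, -0.0, -1.0]]
wrist_force: [0.5, 0.5, -0.8]
grip_width: 0.031
finger_force: 50.7
```

```bash
python3 -m jog '[[[22,0,0,0.02,0],[22,0,0,0.02,0],[22,0,0,0.02,0]]]'
python3 -m jog '[[[50,0,0,0,0],[50,0,0,0,0],[50,0,0,0,0],[50,0,0,0,0],[50,0,0,-0.5,0],[55,0,0,-1.3,0],[60,0,0,-2.3,0],[60,0,0,-2.6,0],[60,0,0,-2.6,0],[60,0,0,-2.6,0]]]'
python3 - <<'E'
from w import *
q,e=look('w4',HEAD,'g',[.5157,-.2401,-.205],.05); print('green',q,e)
q,e=look('w5',KNOB,'y',[.533,-.157,-.205],.082,False); print('knob',q,e)
print(*delta([.466,.132,.14],-.55)); print(*delta([.466,.132,.14],-.55+np.pi/2))
E
```

```text
t: 11.95
position: [0.5155, -0.2415, 0.0423]
orientation: [[0.204, 0.979, 0.0], [0.979, -0.204, -0.0], [-0.0, 0.0, -1.0]]
wrist_force: [0.5, 0.8, -0.5]
grip_width: 0.0314
finger_force: 50.7
t: 12.95
position: [0.515, -0.2411, 0.1453]
orientation: [[0.204, 0.979, -0.001], [0.979, -0.204, 0.001], [0.0, -0.001, -1.0]]
wrist_force: [-0.3, 0.1, 0.0]
grip_width: 0.0599
finger_force: 0.0
green [ 0.51647686 -0.23982696 -0.19906805] 0.04008051489292508
knob [ 0.53319591 -0.15688601 -0.205     ] 0.0630662236727847
units [ 8.872 -3.089  0.128] twist 3.94 rows> 7.5 t 13.05 j6 -0.44
units [ 8.872 -3.089  0.128] twist -14.06 rows> 7.5 t 13.05 j6 -0.44
```

Green reads within 1 mm of the nest centre. On to the red head.

```bash
python3 -m jog '[[[85,8.87,-3.09,0.1,3.94],[85,8.87,-3.09,0.1,3.94],[85,8.87,-3.09,0.1,3.94],[85,8.87,-3.09,0.1,3.94],[85,8.87,-3.09,0.1,3.94],[85,8.87,-3.09,0.1,3.94],[85,8.87,-3.09,0.1,3.94],[85,8.87,-3.09,0.1,3.94],[85,8.87,-3.09,0.1,3.94],[85,8.87,-3.09,0.1,3.94],[85,8.87,-3.09,0.1,3.94],[85,8.87,-3.09,0.1,3.94]]]'
python3 -m jog '[[[85,0,0,0,0],[85,0,0,0,0]]]'
python3 - <<'E'
from w import *
q,e=look('w6',HEAD,'r',[.466,.132,-.55]); print('red',q,e)
im=cv2.imread('pics/w6.png')
st=robot.observe();c=cam('wrist',st); print([proj([[*q[:2],z]],c)[0].round() for z in(0,.05)])
print(*delta([q[0],q[1],-.006],q[2])); print(st['position'])
E
```

```text
t: 14.25
position: [0.4672, 0.1299, 0.1419]
orientation: [[0.524, 0.852, -0.001], [0.852, -0.524, -0.0], [-0.001, -0.0, -1.0]]
wrist_force: [-0.2, 0.0, 0.1]
grip_width: 0.085
finger_force: 0.0
t: 14.45
position: [0.4673, 0.1303, 0.1423]
orientation: [[0.524, 0.852, -0.0], [0.852, -0.524, -0.0], [-0.0, -0.0, -1.0]]
wrist_force: [0.3, 0.2, 0.0]
grip_width: 0.0851
finger_force: 0.0
red [ 0.46934164  0.1343259  -0.74965626] 0.01851285491210486
[array([320., 180.]), array([320., 192.])]
units [ 0.109 -0.006  3.708] twist 2.28 rows> 3.0 t 14.5 j6 0.58
[0.46726829 0.13050078 0.14231744]
```

```bash
python3 -m jog '[[[85,0.1,0,0,1.5],[85,0.1,0,0,2.28],[85,0.1,0,0.8,2.28],[85,0.1,0,1.8,2.28],[85,0.1,0,2.8,2.28],[85,0.1,0,3.4,2.28],[85,0.1,0,3.7,2.28],[85,0.1,0,3.7,2.28],[85,0.1,0,3.7,2.28],[85,0.1,0,3.7,2.28]]]'
python3 -m jog '[[[22,0,0,0,0],[22,0,0,0,0],[22,0,0,0,0],[22,0,0,0,0],[22,0,0,0,0],[22,0,0,0,0],[22,0,0,0,0]]]' 50
```

```text
t: 15.5
position: [0.4708, 0.1345, -0.0041]
orientation: [[0.681, 0.733, 0.003], [0.733, -0.681, 0.0], [0.002, 0.002, -1.0]]
wrist_force: [-1.5, 1.0, 0.3]
grip_width: 0.0852
finger_force: 0.0
t: 16.2
position: [0.4697, 0.1345, -0.0052]
orientation: [[0.681, 0.733, 0.001], [0.733, -0.681, 0.0], [0.001, 0.001, -1.0]]
wrist_force: [0.1, -0.9, 5.4]
grip_width: 0.0309
finger_force: 50.6
```

```bash
python3 -m jog '[[[22,0,0,-0.5,0],[22,0,0,-1.5,0],[22,0,0,-2.5,0],[22,0,0,-2.5,0],[22,0,0,-2.5,0]]]'
python3 - <<'E'
from w import *
print(*delta([.6175,.222,.095],1.351-np.pi/2),robot.observe()['position'])
E
```

```text
t: 16.7
position: [0.4696, 0.1346, 0.0948]
orientation: [[0.681, 0.733, 0.002], [0.733, -0.681, 0.0], [0.001, 0.001, -1.0]]
wrist_force: [-1.0, 0.6, -2.0]
grip_width: 0.0312
finger_force: 50.0
units [4.119e+00 1.222e+00 1.000e-03] twist -6.06 rows> 3.4 t 16.7 j6 0.78 [0.4695622  0.13456274 0.09477915]
```

```bash
python3 -m jog '[[[22,4.12,1.22,0,-6.06],[22,4.12,1.22,0,-6.06],[22,4.12,1.22,0,-6.06],[22,4.12,1.22,0,-6.06],[22,4.12,1.22,0,-6.06],[22,4.12,1.22,0,-6.06],[22,4.12,1.22,0.8,-6.06],[22,4.12,1.22,1.6,-6.06],[22,4.12,1.22,2.1,-6.06],[22,4.12,1.22,2.2,-6.06],[22,4.12,1.22,2.2,-6.06],[22,4.12,1.22,2.2,-6.06]]]'
python3 -m jog '[[[22,0,0,0.05,0],[22,0,0,0.1,0],[22,0,0,0.15,0],[22,0,0,0.15,0],[22,0,0,0.15,0]]]'
```

```text
t: 17.9
position: [0.6177, 0.2219, 0.0076]
orientation: [[0.219, 0.976, 0.002], [0.976, -0.219, 0.0], [0.001, 0.002, -1.0]]
wrist_force: [0.0, -0.8, -1.3]
grip_width: 0.031
finger_force: 50.1
t: 18.4
position: [0.617, 0.222, 0.0002]
orientation: [[0.218, 0.976, -0.0], [0.976, -0.218, -0.0], [-0.0, -0.0, -1.0]]
wrist_force: [-0.2, -0.1, -1.1]
grip_width: 0.031
finger_force: 50.1
```

```bash
python3 -m jog '[[[22,0,0,0.015,0],[22,0,0,0.015,0],[48,0,0,0.015,0],[48,0,0,0.015,0],[48,0,0,0.015,0],[48,0,0,0.015,0],[48,0,0,-0.6,0],[55,0,0,-1.8,0],[60,0,0,-3.2,0],[60,0,0,-3.6,0],[60,0,0,-3.6,0],[60,0,0,-3.6,0]]]'
python3 - <<'E'
from w import *
q,e=look('w7',HEAD,'r',[.617,.222,-.22],.005); print('red',q,e)
print(*delta([.5332,-.1569,.16],-.205),robot.observe()['position'])
E
```

```text
t: 19.6
position: [0.6171, 0.222, 0.1444]
orientation: [[0.218, 0.976, 0.001], [0.976, -0.218, 0.0], [0.0, 0.001, -1.0]]
wrist_force: [-0.1, -0.1, -0.8]
grip_width: 0.0601
finger_force: 0.0
red [ 0.61792027  0.2219471  -0.2198447 ] 0.03274457602106573
units [-9.693  0.04  -0.419] twist -0.17 rows> 7.8 t 19.65 j6 0.38 [0.61617226 0.22184036 0.14293427]
```

Red is flat in the tray at (0.618, 0.222). Now to the knob.

```bash
python3 -m jog '[[[60,-9.69,0.04,-0.4,-0.17],[60,-9.69,0.04,-0.4,-0.17],[60,-9.69,0.04,-0.4,-0.17],[60,-9.69,0.04,-0.4,-0.17],[60,-9.69,0.04,-0.4,-0.17],[60,-9.69,0.04,-0.4,-0.17],[60,-9.69,0.04,-0.4,-0.17],[60,-9.69,0.04,-0.4,-0.17],[60,-9.69,0.04,-0.4,-0.17],[60,-9.69,0.04,-0.4,-0.17],[60,-9.69,0.04,-0.4,-0.17],[60,-9.69,0.04,-0.4,-0.17]]]'
python3 -m jog '[[[60,0,0,0,0],[60,0,0,0,0]]]'
python3 - <<'E'
from w import *
q,e=look('w8',KNOB,'y',[.533,-.157,-.205],.082,False); print('knob',q,e)
print(*delta([q[0],q[1],.052],-.205),robot.observe()['position'])
E
```

```text
t: 20.85
position: [0.534, -0.155, 0.1595]
orientation: [[0.202, 0.979, -0.001], [0.979, -0.202, 0.001], [0.001, -0.001, -1.0]]
wrist_force: [-1.4, -0.2, -0.5]
grip_width: 0.0598
finger_force: 0.0
t: 21.05
position: [0.5343, -0.1556, 0.1602]
orientation: [[0.202, 0.979, -0.0], [0.979, -0.202, 0.0], [0.0, -0.0, -1.0]]
wrist_force: [-0.7, -0.1, -1.5]
grip_width: 0.0595
finger_force: 0.0
knob [ 0.53337322 -0.15613263 -0.205     ] 0.05640283760055709
units [-0.011 -0.021  2.707] twist 0.01 rows> 2.2 t 21.1 j6 -0.29 [ 0.53429877 -0.15588519  0.16029234]
```

```bash
python3 -m jog '[[[60,-0.01,-0.02,0.8,0],[60,-0.01,-0.02,1.6,0],[60,-0.01,-0.02,2.2,0],[60,-0.01,-0.02,2.5,0],[60,-0.01,-0.02,2.7,0],[60,-0.01,-0.02,2.7,0],[60,-0.01,-0.02,2.7,0],[60,-0.01,-0.02,2.7,0]]]'
python3 -m jog '[[[18,0,0,0,0],[18,0,0,0,0],[18,0,0,0,0],[18,0,0,0,0],[18,0,0,0,0],[18,0,0,0,0]]]' 60
```

```text
t: 21.9
position: [0.5343, -0.1573, 0.0537]
orientation: [[0.203, 0.979, 0.002], [0.979, -0.203, -0.001], [-0.001, 0.002, -1.0]]
wrist_force: [-0.8, -0.9, -1.2]
grip_width: 0.0602
finger_force: 0.0
t: 22.5
position: [0.5328, -0.1568, 0.0521]
orientation: [[0.204, 0.979, -0.001], [0.979, -0.204, 0.0], [-0.0, -0.001, -1.0]]
wrist_force: [-3.0, -1.1, 0.8]
grip_width: 0.026
finger_force: 58.9
```

```bash
python3 -m jog '[[[18,0,0,-0.05,0],[18,0,0,-0.1,0],[18,0,0,-0.1,0],[18,0,0,-0.1,0]]]'
python3 -m jog '[[[18,0,0,-0.1,0],[18,0,0,-0.1,0],[18,0,0,-0.1,0]]]'
```

```text
t: 22.9
position: [0.5329, -0.1568, 0.056]
orientation: [[0.204, 0.979, -0.001], [0.979, -0.204, 0.0], [0.0, -0.001, -1.0]]
wrist_force: [-4.6, -0.9, -0.7]
grip_width: 0.0257
finger_force: 59.0
t: 23.2
position: [0.5329, -0.1567, 0.0601]
orientation: [[0.204, 0.979, -0.001], [0.979, -0.204, 0.0], [0.0, -0.001, -1.0]]
wrist_force: [-4.3, -1.2, -4.4]
grip_width: 0.0258
finger_force: 59.2
```

The spring force is right (8 mm up, about 4.4 N), so I have the knob. Pulling clear.

```bash
python3 -m jog '[[[18,0,0,-0.07,0],[18,0,0,-0.14,0],[18,0,0,-0.2,0],[18,0,0,-0.2,0],[18,0,0,-0.2,0]]]'
python3 -m jog '[[[18,0.15,0,0,0],[18,0.3,0,0,0],[18,0.3,0,0,0],[18,0.3,0,0,0]]]'
```

```text
t: 23.7
position: [0.5328, -0.1566, 0.0679]
orientation: [[0.204, 0.979, -0.001], [0.979, -0.204, 0.0], [0.0, -0.001, -1.0]]
wrist_force: [-4.1, -0.5, -8.2]
grip_width: 0.0259
finger_force: 59.4
t: 24.1
position: [0.5355, -0.144, 0.068]
orientation: [[0.203, 0.979, -0.001], [0.979, -0.203, 0.002], [0.001, -0.001, -1.0]]
wrist_force: [-3.2, 3.3, -8.6]
grip_width: 0.0258
finger_force: 59.5
```

```bash
python3 -m jog '[[[18,0.2,0,0,0],[18,0.4,0,0,0],[18,0.6,0,0,0],[18,0.68,0,0,0],[18,0.68,0,0,0],[18,0.68,0,0,0],[18,0.68,0,0,0]]]'
python3 - <<'E'
from w import *
st=robot.observe(); print((np.array(st['position'])-[.5328,-.1566,.0521])@np.array([.2036,.979,0]))
im=robot.snapshot('scene'); im2=robot.snapshot('side')
for n,i,uv in(('scene',im,(222,175)),('side',im2,(345,130))):
    try: print(n,fit(HEAD,[hullof(i,'g',uv)],[cam(n)],[.524,-.2,-.205],.05,False))
    except Exception as ex: print(n,ex)
E
```

```text
t: 24.8
position: [0.541, -0.1181, 0.0681]
orientation: [[0.204, 0.979, -0.0], [0.979, -0.204, 0.001], [0.001, -0.001, -1.0]]
wrist_force: [-3.4, 3.1, -8.1]
grip_width: 0.026
finger_force: 59.5
0.039401672326477816
scene (array([ 0.51976282, -0.20110652, -0.205     ]), np.float64(0.21839520124523082))
side (array([ 0.49082556, -0.29041356, -0.205     ]), np.float64(0.9718613214779782))
```

```bash
python3 -m jog '[[[18,0,0,0.1,0],[18,0,0,0.2,0],[18,0,0,0.3,0],[18,0,0,0.4,0],[18,0,0,0.4,0],[18,0,0,0.4,0]]]'
python3 -m jog '[[[18,0,0,0.04,0],[18,0,0,0.07,0],[18,0,0,0.07,0],[18,0,0,0.07,0]]]'
python3 -m jog '[[[18,0,0,0.02,0],[18,0,0,0.03,0],[18,0,0,0.03,0],[18,0,0,0.03,0]]]'
```

```text
t: 25.5
position: [0.5411, -0.1183, 0.0531]
orientation: [[0.204, 0.979, -0.001], [0.979, -0.204, 0.001], [0.0, -0.001, -1.0]]
wrist_force: [-8.7, 4.5, 0.2]
grip_width: 0.0257
finger_force: 60.5
t: 25.9
position: [0.5411, -0.1184, 0.0506]
orientation: [[0.204, 0.979, -0.0], [0.979, -0.204, 0.0], [0.0, -0.001, -1.0]]
wrist_force: [-8.5, 3.7, 1.1]
grip_width: 0.026
finger_force: 60.5
t: 26.3
position: [0.5412, -0.1184, 0.0498]
orientation: [[0.204, 0.979, -0.0], [0.979, -0.204, 0.0], [0.0, -0.0, -1.0]]
wrist_force: [-8.6, 3.8, 3.6]
grip_width: 0.0257
finger_force: 61.0
```

```bash
python3 -m jog '[[[18,0,0,0.02,0],[18,0,0,0.03,0],[18,0,0,0.03,0],[18,0,0,0.03,0]]]'
python3 -m jog '[[[18,0,0,0.02,0],[18,0,0,0.03,0],[18,0,0,0.03,0],[18,0,0,0.03,0]]]'
```

```text
t: 26.7
position: [0.5413, -0.1186, 0.0497]
orientation: [[0.203, 0.979, -0.0], [0.979, -0.203, -0.0], [-0.0, -0.0, -1.0]]
wrist_force: [-13.8, 4.3, 13.3]
grip_width: 0.0259
finger_force: 61.9
t: 27.1
position: [0.5414, -0.1188, 0.0496]
orientation: [[0.203, 0.979, -0.0], [0.979, -0.203, -0.0], [-0.001, -0.0, -1.0]]
wrist_force: [-17.3, 5.0, 21.3]
grip_width: 0.0258
finger_force: 62.9
```

The hard stop is at reported z 0.0497. The spring model (600 N/m, free at 0.004) agrees with the forces seen both going up and coming down, so the pin is home. I'll ease the push to about 13 N and take one last look.

```bash
python3 -m jog '[[[18,0,0,-0.03,0],[18,0,0,-0.03,0],[18,0,0,-0.03,0],[18,0,0,-0.03,0]]]'
python3 - <<'E'
from w import *
s=robot.snapshot('side'); w=robot.snapshot('wrist'); sc=robot.snapshot('scene')
a=np.hstack([np.vstack([cv2.resize(w,(400,250)),cv2.resize(s[80:330,200:480],(400,350),interpolation=cv2.INTER_NEAREST)]),cv2.resize(sc[130:350,160:440],(400,600),interpolation=cv2.INTER_NEAREST)])
cv2.imwrite('pics/end.png',cv2.cvtColor(a,cv2.COLOR_RGB2BGR))
E
```

```text
t: 27.5
position: [0.5412, -0.1188, 0.0496]
orientation: [[0.203, 0.979, -0.0], [0.979, -0.203, -0.0], [-0.0, -0.0, -1.0]]
wrist_force: [-14.3, 4.4, 12.5]
grip_width: 0.026
finger_force: 61.6
```

View pics/end.png

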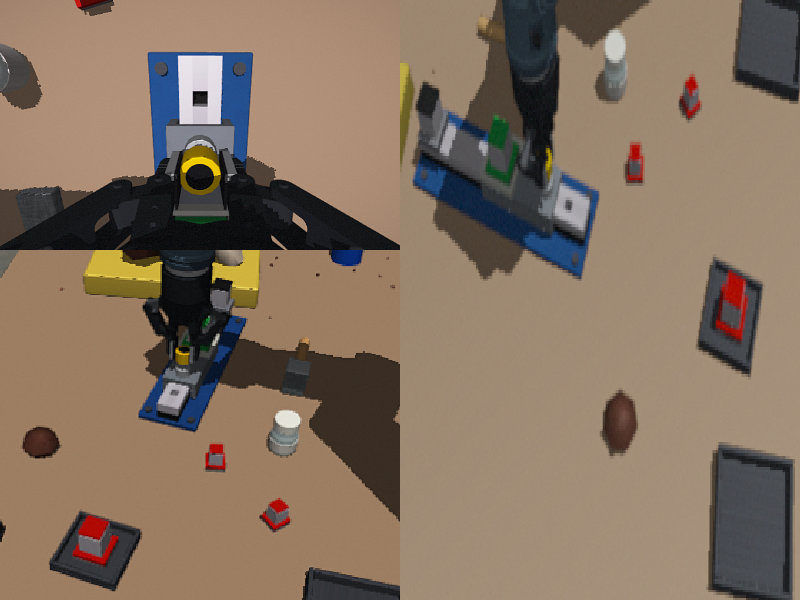

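The picture shows the green head in the nest (500,150), the large red flat in the smallest tray (730,310), and one free hole left ahead of the section (200,98). The knob is held down, and the jar and fragment look unmoved; the brush is partly hidden by the arm. Handing in.

```bash
python3 -c "
from cell import robot
print(robot.job_done())"
```

```text
the job is handed in; nothing more can be done
None
```

The job is handed in at 27.5 s: green head in the nest, large red head in the smallest tray, section moved one hole along, and the knob still gripped and pressed down at about 12 N with the pin reading fully home; the first grasp at the green head closed empty above it and moved nothing.

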